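# Draw the infrared thermometer and hold it aimed at the casting flask

## Task

Draw the infrared thermometer up out of its bench holder, tip its nose down to about 45 degrees below level, and hold it steady in the air with its line of sight on the centre of the white plaster face on top of the larger casting flask, the lens some 12 cm from that face (it is already set to read continuously). The flasks are hot: touch neither of them with the thermometer or the gripper, and leave everything else on the bench where it stands. Finish still holding the thermometer on its aim; do not put it down.

Things in the scene. Friction and masses are not known exactly. Their poses are not given: they have to be found in the camera images.
- thermometer_grip (a point): Infrared thermometer, pistol form. The point is the middle of its grey barrel, where to grip it: 120 long, 42 wide, 50 high, flat upright sides; point 25 above its underside and 25 below its top. Axes: x along the barrel out of the nose, y across (grip along y, 42 wide), z out of the barrel's top. Barrel reaches 56 behind and 64 ahead of the point, the round lens hood (38 across) 80 ahead.
- thermometer_lens (a point): Centre of the thermometer's front lens, 80 ahead of thermometer_grip along x; axes as for thermometer_grip. The line of sight starts here and runs along +x.
- thermometer_butt (a point): Bottom end of the handle, 21 behind and 118 below thermometer_grip in the thermometer's axes; the handle is 34 by 28 thick and slopes back slightly; the small trigger sits in front of its top.
- holder: Grey steel bench holder, screwed down: base plate 112 by 88 by 8 and an upright open socket 82 by 44 outside, 72 by 34 inside, front and back walls 108 high, sides cut down to 60. Origin at bench level below thermometer_grip; x is the way the nose points at the start (roughly towards the robot); plate and socket centred 10 behind the origin. Lifting the thermometer straight up by 105 clears it.
- flask_large_face (a point): Larger casting flask: upright steel cylinder 70 across and 76 tall, loose, standing on the soldering board beside the smaller one. The point is the centre of its level white plaster top face (65 across), which has a small dark sprue hole in its middle. Axes: z up.
- flask_small_face (a point): Smaller casting flask, 50 across and 55 tall, loose, on the same board about 100 (centre to centre) from the larger, on either side of it. The point is the centre of its plaster top face.
- board: White ceramic soldering board 130 (x) by 210 (y) by 12 thick, fixed; origin at the centre of its underside. The flasks stand about 50 either side of its centre along its y.
- jar_mid (a point): Closed glass jar with a steel cap, 62 across and 85 tall; the point is half-way up. Bystander.
- cone_mid (a point): White plaster cone, 54 across at the foot and 62 tall; the point is half-way up. Bystander.
- dapping_mid (a point): Steel dapping (doming) block, a 50 cube with round hollows; the point is its centre. Bystander.
- thermometer: The same thermometer, about 0.24 kg; origin at the middle of the barrel's flat underside, 25 below thermometer_grip, same axes. At the start the barrel lies level on the holder's front and back walls, the black handle hanging in the socket with 3 clearance at its sides; centre of mass about 18 below thermometer_grip. Sturdy: grip it firmly (about 40 N).

How it is judged:
On the way:
1. the thermometer is drawn clear of its holder, held by the fingers (height (world z) of thermometer_butt above 0.115 m and contact force between thermometer and the fingers above 1 N and contact force between thermometer and holder below 0.2 N), for 0.2 s.
At the end, for the whole second after the job is handed in: Held still by the gripper alone, clear of the holder, handle end over 90 mm above the bench; nose 28 degrees or more below level; centre of the larger flask's face within 20 mm (across, up) of the line of sight, 60 to 180 mm ahead of the lens; all else within 10 mm of its start (x of flask_large_face in the frame of thermometer_lens between 0.06 and 0.18 m and y of flask_large_face in the frame of thermometer_lens between -0.02 and 0.02 m and z of flask_large_face in the frame of thermometer_lens between -0.02 and 0.02 m and angle between thermometer's own x axis and vertical above 2.06 rad and contact force between thermometer and the fingers above 1 N and contact force between thermometer and holder below 0.2 N and height (world z) of thermometer_butt above 0.09 m and contact force between thermometer and board below 0.2 N and contact force between thermometer and jar below 0.2 N and contact force between thermometer and cone below 0.2 N and contact force between thermometer and dapping below 0.2 N and linear speed of thermometer below 0.02 m/s and angular speed of thermometer below 0.15 rad/s and distance of each of flask_large_face, flask_small_face, jar_mid, cone_mid, dapping_mid from where it was at the start of the episode below 0.01 m); the arm keeps its last pose, push and grip.
It fails at once if a hot flask is touched by the thermometer or the robot (contact force between any of flask_large, flask_small and thermometer above 0.5 N or contact force between any of flask_large, flask_small and the fingers above 0.5 N or contact force between any of flask_large, flask_small and the arm above 0.5 N).
It fails at once if a flask or a bystander is shifted by more than 15 mm (distance of any of flask_large_face, flask_small_face, jar_mid, cone_mid, dapping_mid from where it was at the start of the episode above 0.015 m).
It also fails if it takes over 42 s, if anything falls off the work surface, if the arm or the gripper's body presses on something with over 40 N, if the wrist force passes 120 N, or if a joint passes its speed limit or range.

## Robot

A 6-joint arm with a two-finger parallel gripper is mounted at the origin on the work surface. World frame = base frame: x ahead of the robot, y to its left, z up, the work surface at z = 0. Lengths are in m, angles in rad, forces in N, time in s.
With the tool pointing down it reaches from about 0.35 to 0.975 m from the base axis. Payload 4.9 kg.
Tool frame: the origin (TCP) lies midway between the tips of the shut fingers; the grasp point (between the pads) lies 19 mm behind it; z points along the fingers, y is the direction in which the jaws open and shut (so a half turn about z gives the same grasp; the last joint's range is limited). The gripper opens to 85 mm and grips with 20 to 120 N. Pads are 22 mm wide; open, the fingers measure 114 mm over their backs; the gripper's body (76 mm by 85 mm) begins 54 mm behind the grasp point. The pads swing forward as they close: fully open they stand 13 mm farther back than shut.
Start: joints at [-1.236, 0.053, 1.613, -0, 1.476, -0.119], TCP at [0.274, -0.562, 0.231] pointing down, gripper open.
Joint ranges: [-3.01, 3.01], [-1.01, 2.22], [0.06, 2.58], [-1.02, 4.17], [0.09, 2.62], [-3.14, 3.14]. Speed limits (rad/s): [2.57, 2.57, 3.14, 3.14, 3.14, 3.14].

## Interface

Orientations are given as a rotation vector (axis times angle).
In Python, from station import ctrl gives the robot as it stands.
- The arm moves only by the tool drive_tool, never from a script. Its argument "moves" is one flat list of numbers, 7 for each row, row after row: the turn, a rotation vector about the world's x, y, z in degrees, then the shift along the world's x, y, z in m, then the closure, from 0 (fully open) to 1 (shut). A call has exactly 5 rows; each row shifts and turns the commanded pose from where the row before left it; what a row does not reach is not made up. A row lasts 1/8 s, in which the tool goes at most 62.5 mm and 10.7 degrees, less where a joint would pass 70% of its speed; a pose out of reach is approached as far as the arm can. A call is refused whole if a number of a shift passes 0.0625 or a number of a turn 10.7, either way. A call with a gripper value outside its range is refused whole. The fingers move at their own pace and stop on an object; "newtons" is the grip in N (left out, the last holds). Time passes only in rows, so rows that do not move let the fingers close, or fill a call up. It gives the time, the measured TCP pose, the force and the opening at its end, in the units of the state.
- ctrl.get_obs(): the state, without advancing time (a new reading comes with each control period).
- ctrl.get_image(name): name is "scene" or "top" or "wrist"; returns the picture (400x640x3 uint8, red, green, blue); there is no depth.
- ctrl.get_calibration(name): a dict with "fx", "fy", "cx", "cy" (pixels), "rvec" (rotation vector, rad) and "tvec" (3), from world to camera coordinates, as OpenCV has them; the wrist camera has in their place "T_tool_cam" (4x4, takes a point from camera to tool coordinates, whose origin is the TCP and whose axes are the flange's). Camera axes: x right, y down, z forward; pixel columns grow to the right and rows downward; lengths in m; the calibration is good to about 2 mm. The wrist camera is an equidistant fisheye: a pixel r from the principal point sees the ray r / f radians off the axis. A picture is of the moment at which its call begins: read the wrist's pose just before it. get_calibration takes no time and is no camera call.
- ctrl.finish_job(): hands the job in, once; it reports no verdict.
The state is a dict: "t": time; "q": joint angles; "dq": joint speeds; "effort": joint torques, N m; "tool_pos": TCP position; "tool_rot": TCP orientation; "contact_force": force on the tool from outside, world axes, zero at the start; "wrist_torque": the same for the moment, N m; "opening": finger opening in m.
Only numpy, scipy, OpenCV 4.12 (cv2) and the standard library are available. Lean on these libraries where they do the work, as an engineer would, in place of code of your own. Each camera call takes 0.05 s, during which the arm holds its last target.

## Working session

There is one attempt and no reset: what is moved stays moved. The work goes in short steps, Python scripts to look and compute and a tool call to move; the robot and the scene stay as the last step left them, time stands still between calls to the robot, and variables do not carry over. Pictures are saved under pics/ and viewed, and the job is handed in when it is done.

Besides the shell and the picture viewer there is one more tool, called after ">>>" as name(argument=value, ...) on one line, values as JSON. drive_tool: Moves the arm, as the interface text tells. Its arguments: {"type":"object","properties":{"moves":{"type":"array","items":{"type":"number"}},"newtons":{"type":"number"}},"required":["moves"]}

```bash
ls; mkdir -p pics; python3 - <<'E'
from station import ctrl
import cv2
print(ctrl.get_obs())
for n in ["scene","top"]:
    im=ctrl.get_image(n); cv2.imwrite(f"pics/{n}0.png",im[:,:,::-1]); print(n,ctrl.get_calibration(n))
print(ctrl.get_calibration("wrist"))
E
```

```text
pics
{'t': 0.0, 'q': array([-1.23597710e+00,  5.33324455e-02,  1.61427868e+00, -1.13197518e-05,
        1.47599951e+00, -1.19005306e-01]), 'dq': array([-0.00030789, -0.00082451,  0.00046717, -0.00200844,  0.00149309,
       -0.00036257]), 'effort': array([ 1.01188627e-03, -3.93680227e+01, -3.70177031e+01, -9.69755843e-05,
        7.00879682e-03, -1.17022518e-05]), 'tool_pos': array([ 0.27379435, -0.56115186,  0.2300873 ]), 'tool_rot': array([-3.05910604e+00, -7.06314746e-01,  3.58751976e-04]), 'contact_force': array([-0.7996881 , -1.07838156, -0.23135691]), 'wrist_torque': array([ 0.0482649 , -0.00290536, -0.02209299]), 'opening': 0.08514610310741369}
scene {'fx': 419.9049889943145, 'fy': 419.9049889943145, 'cx': 314.78239503533774, 'cy': 200.38884159516573, 'rvec': array([ 1.33672014,  2.31815338, -0.82181862]), 'tvec': array([ 0.27309426, -0.30655205,  1.27531529])}
top {'fx': 473.65033351533543, 'fy': 473.65033351533543, 'cx': 326.04647522906686, 'cy': 198.31678452040862, 'rvec': array([ 2.17298012, -2.13466627,  0.17054801]), 'tvec': array([-0.0133193 ,  0.55968385,  1.16796049])}
{'fx': 309.70691628693146, 'fy': 309.70691628693146, 'cx': 317.2895133142831, 'cy': 196.79470664568458, 'T_tool_cam': array([[-1.17224226e-03, -9.44785578e-01, -3.27687102e-01,
         8.44822088e-02],
       [ 9.99999226e-01, -9.71224410e-04, -7.77090508e-04,
         5.72431508e-05],
       [ 4.15926192e-04, -3.27687760e-01,  9.44785986e-01,
        -1.42819085e-01],
       [ 0.00000000e+00,  0.00000000e+00,  0.00000000e+00,
         1.00000000e+00]])}
```

View pics/scene0.png

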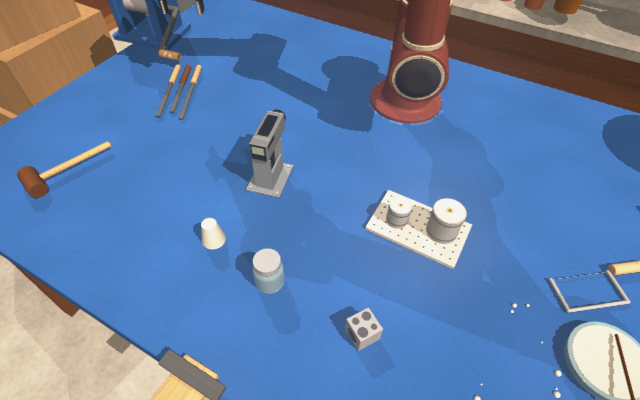

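View pics/top0.png

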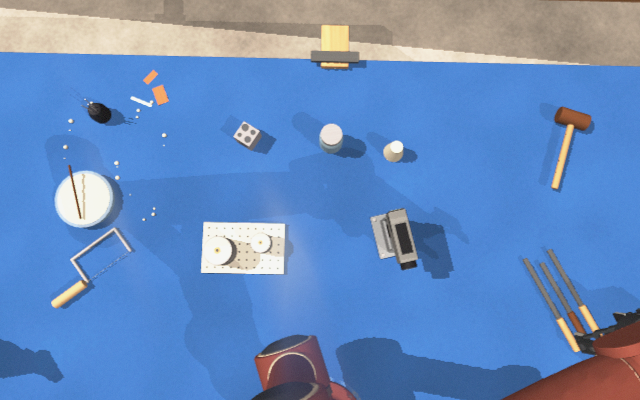

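The scene view shows the thermometer in its holder at about (268,150), and the board with the large flask at (448,220) and the small one at (400,210). In the top view the large flask's face is at about (218,251), the small one's at (261,242) and the thermometer at (402,238). I'll enlarge these next.

```bash
python3 - <<'E'
import cv2
import numpy as np
s=cv2.imread("pics/scene0.png");t=cv2.imread("pics/top0.png")
def crop(im,x,y,w,h,k,n):
    c=cv2.resize(im[y:y+h,x:x+w],None,fx=k,fy=k,interpolation=cv2.INTER_CUBIC)
    for i in range(0,w,10):
        cv2.putText(c,str(x+i),(i*k,8),0,0.3,(0,255,255),1); cv2.line(c,(i*k,10),(i*k,14),(0,255,255),1)
    for i in range(0,h,10):
        cv2.putText(c,str(y+i),(0,i*k+4),0,0.3,(0,255,255),1); cv2.line(c,(20,i*k),(24,i*k),(0,255,255),1)
    cv2.imwrite(n,c)
crop(t,190,200,100,75,8,"pics/c1.png")
crop(t,365,200,75,75,8,"pics/c2.png")
crop(s,235,100,75,100,6,"pics/c3.png")
crop(s,360,180,120,90,6,"pics/c4.png")
E
```

```text
(no output)
```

View pics/c1.png

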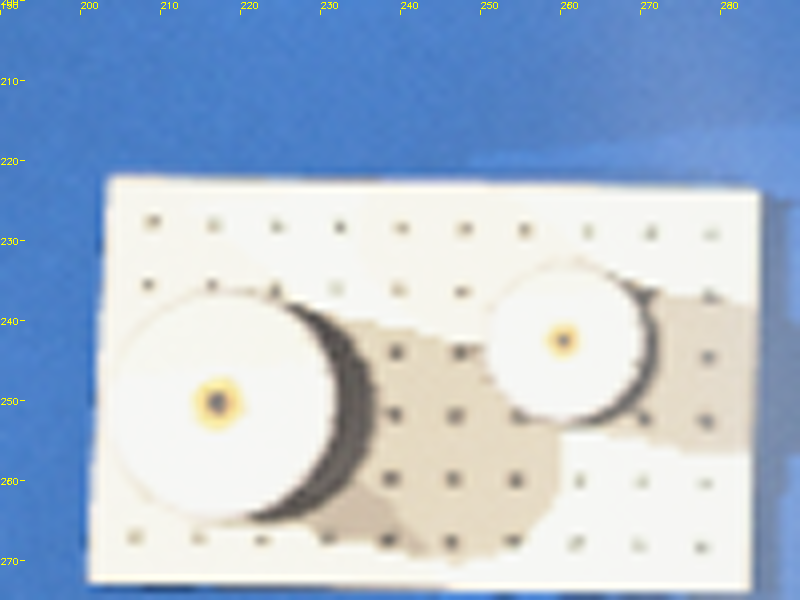

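View pics/c2.png

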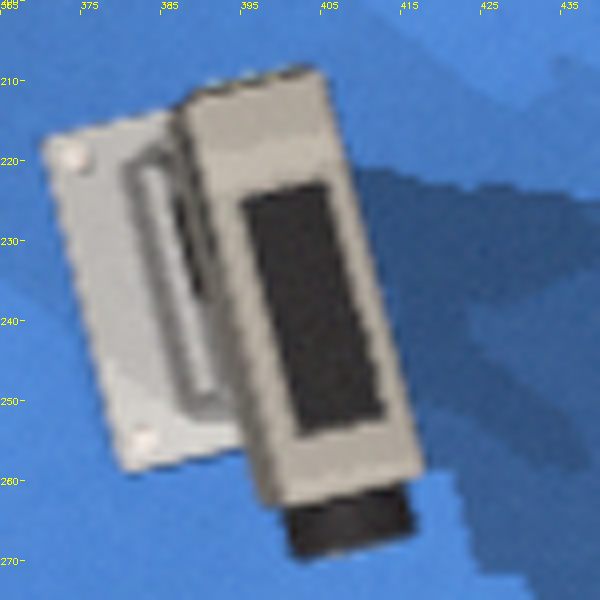

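View pics/c3.png

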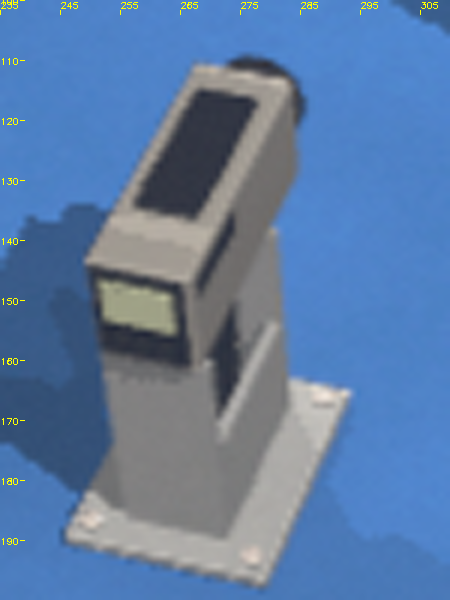

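View pics/c4.png

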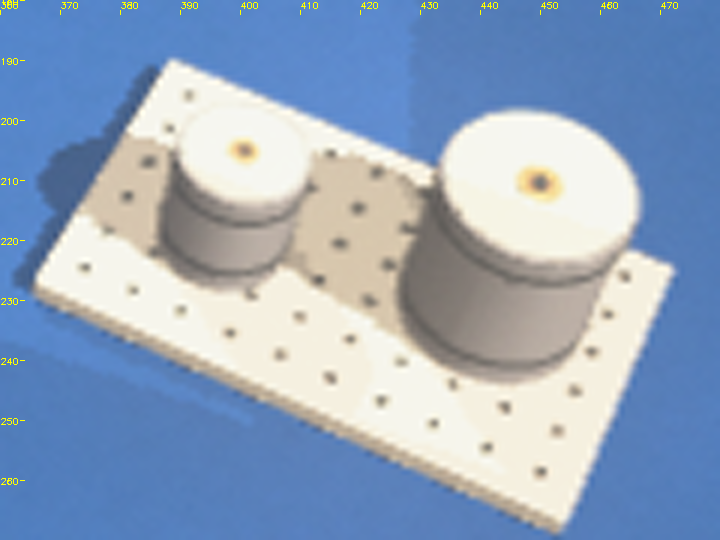

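```bash
cat > h.py <<'E'
import numpy as np, cv2
from scipy.spatial.transform import Rotation as R
from station import ctrl
def ray(n,u,v):
    c=ctrl.get_calibration(n); Rm=cv2.Rodrigues(c['rvec'])[0]
    d=Rm.T@np.array([(u-c['cx'])/c['fx'],(v-c['cy'])/c['fy'],1]); return -Rm.T@c['tvec'],d/np.linalg.norm(d)
def onz(n,u,v,z):
    o,d=ray(n,u,v); return o+d*(z-o[2])/d[2]
def tri(*obs):
    A=np.zeros((3,3));b=np.zeros(3)
    for o in obs:
        p,d=ray(*o);P=np.eye(3)-np.outer(d,d);A+=P;b+=P@p
    x=np.linalg.solve(A,b); return x,[np.linalg.norm(np.cross(x-ray(*o)[0],ray(*o)[1])) for o in obs]
def proj(n,p):
    c=ctrl.get_calibration(n);K=np.array([[c['fx'],0,c['cx']],[0,c['fy'],c['cy']],[0,0,1]])
    return cv2.projectPoints(np.array(p,float).reshape(-1,3),c['rvec'],c['tvec'],K,None)[0].reshape(-1,2)
E
python3 - <<'E'
from h import *
np.set_printoptions(precision=4,suppress=True)
o=lambda x:x-0.5+0.0
print("large",tri(("top",216.7,249.9),("scene",449.6,210.0)),onz("top",216.7,249.9,.088),onz("scene",449.6,210,.088))
print("small",tri(("top",259.9,242.1),("scene",400.2,204.7)),onz("top",259.9,242.1,.067))
C=[onz("top",u-.4,v-.4,.158) for u,v in [(388.75,212.25),(405.25,208.75),(417.75,258.75),(400.2,262.6)]]
print(np.array(C)); 
print([np.linalg.norm(C[i]-C[(i+1)%4]) for i in range(4)])
# scene: top corners BL BR FR FL
S=[onz("scene",235+x/6-.4,100+y/6-.4,.158) for x,y in [(190,278),(88,265),(198,68),(293,85)]]
print(np.array(S)); print([np.linalg.norm(S[i]-S[(i+1)%4]) for i in range(4)])
for Q in (C,S):
    Q=np.array(Q); ax=(Q[2]+Q[3]-Q[0]-Q[1])/2; print("yaw",np.degrees(np.arctan2(ax[1],ax[0])),"centre",Q.mean(0), np.degrees(np.arctan2(*(Q[2]-Q[1])[[1,0]])),np.degrees(np.arctan2(*(Q[3]-Q[0])[[1,0]])))
for n,u,v in [("jar",332,131,),("cone",397,147),("dap",247,134)]: print(n,onz("top",u,v,.06))
print([onz("top",190+x/8,200+y/8,.012) for x,y in [(110,175),(760,190),(750,590),(88,582)]])
E
```

```text
large (array([0.4226, 0.258 , 0.0894]), [np.float64(0.0004766791729836817), np.float64(0.00047667917298370324)]) [0.4228 0.2579 0.088 ] [0.4212 0.2584 0.088 ]
small (array([0.4441, 0.1579, 0.0677]), [np.float64(0.00040987628153832075), np.float64(0.0004098762815382033)]) [0.4443 0.1576 0.067 ]
[[ 0.5142 -0.1453  0.158 ]
 [ 0.523  -0.1833  0.158 ]
 [ 0.4094 -0.2109  0.158 ]
 [ 0.4001 -0.171   0.158 ]]
[np.float64(0.039030661597959294), np.float64(0.11688940209526978), np.float64(0.0409747789651205), np.float64(0.11696296586282995)]
[[ 0.513  -0.1427  0.158 ]
 [ 0.5261 -0.1787  0.158 ]
 [ 0.4125 -0.207   0.158 ]
 [ 0.4024 -0.1692  0.158 ]]
[np.float64(0.03825568899919637), np.float64(0.11704317229937711), np.float64(0.03914251863990929), np.float64(0.11372988591104295)]
yaw -166.8317125637368 centre [ 0.4616 -0.1776  0.158 ] -166.35520551919782 -167.30791990263273
yaw -166.25233414769244 centre [ 0.4635 -0.1744  0.158 ] -165.9821349389346 -166.53040511577566
jar [ 0.7315 -0.0154  0.06  ]
cone [ 0.6928 -0.1821  0.06  ]
dap [0.7189 0.2014 0.06  ]
[array([0.4965, 0.3109, 0.012 ]), array([0.4954, 0.1013, 0.012 ]), array([0.3676, 0.1008, 0.012 ]), array([0.3667, 0.311 , 0.012 ])]
```

>>> drive_tool(moves=[0,0,0,0.01,0.02,0.008,0,0,0,-2,0.02,0.04,0.008,0,0,0,-2.5,0.022,0.044,0.008,0,0,0,-2,0.022,0.044,0.008,0,0,0,-2,0.022,0.044,0,0], newtons=45)

```text
t: 0.72
tool_pos: [0.371, -0.3675, 0.2647]
tool_rot: [3.104, 0.477, 0.002]
contact_force: [0.5, -0.5, 0.4]
opening: 0.0855
```

>>> drive_tool(moves=[0,0,-2,0.022,0.044,0,0,0,0,-2,0.022,0.044,0,0,0,0,0,0.022,0.044,0,0,0,0,0,0.02,0.042,0,0,0,0,0,0.01,0.02,0,0])

```text
t: 1.35
tool_pos: [0.4664, -0.1726, 0.2637]
tool_rot: [-3.119, -0.374, -0.001]
contact_force: [-0.5, 0.0, 0.2]
opening: 0.0856
```

```bash
python3 - <<'E'
from h import *
np.set_printoptions(precision=4,suppress=True)
o=ctrl.get_obs(); print(o['t'],o['q'],o['tool_pos'],o['tool_rot']); print(R.from_rotvec(o['tool_rot']).as_matrix())
im=ctrl.get_image("wrist"); cv2.imwrite("pics/w1.png",im[:,:,::-1])
im=ctrl.get_image("top"); cv2.imwrite("pics/t1.png",im[:,:,::-1])
E
```

```text
1.35 [-0.5046 -0.2774  1.8634  0.0007  1.5553  0.8275] [ 0.4664 -0.1726  0.2637] [-3.1189 -0.3741 -0.0011]
[[ 0.9716  0.2365  0.0006]
 [ 0.2365 -0.9716  0.0004]
 [ 0.0007 -0.0002 -1.    ]]
```

View pics/w1.png

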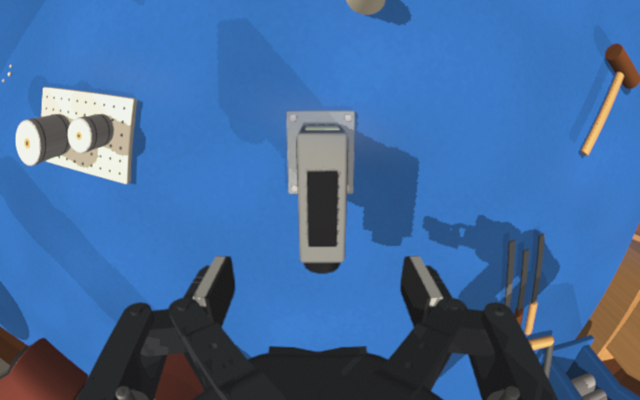

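The wrist view shows the barrel standing upright at columns 297–346 between the open fingers, with its nose down the picture. I'll measure it in an enlarged crop.

```bash
python3 - <<'E'
import cv2
im=cv2.imread("pics/w1.png")
x,y,w,h,k=270,95,110,190,3
k=4
c=cv2.resize(im[y:y+150,x:x+w],None,fx=4,fy=4,interpolation=cv2.INTER_CUBIC)
c=cv2.resize(im[120:280,270:370],None,fx=3.7,fy=3.7,interpolation=cv2.INTER_CUBIC)
cv2.imwrite("pics/w1c.png",c)
E
```

```text
(no output)
```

View pics/w1c.png

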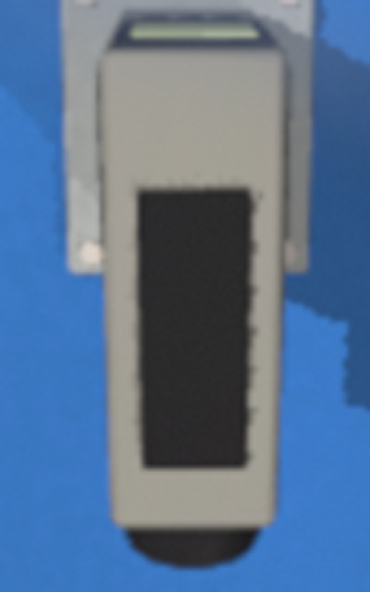

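```bash
cat >> h.py <<'E'
def wray(u,v,pos,rot):
    c=ctrl.get_calibration("wrist");x=(u-c['cx'])/c['fx'];y=(v-c['cy'])/c['fy'];r=np.hypot(x,y)
    d=np.array([x/r*np.sin(r),y/r*np.sin(r),np.cos(r)]);T=c['T_tool_cam'];Rm=R.from_rotvec(rot).as_matrix()
    return np.array(pos)+Rm@T[:3,3],Rm@T[:3,:3]@d
E
python3 - <<'E'
from h import *
np.set_printoptions(precision=4,suppress=True)
o=ctrl.get_obs()
Q=[]
for x,y in [(103,50),(284,50),(274,527),(113,527)]:
    p,d=wray(270+x/3.7-.4,120+y/3.7-.4,o['tool_pos'],o['tool_rot']); Q.append(p+d*(.158-p[2])/d[2])
Q=np.array(Q);print(Q,[np.linalg.norm(Q[i]-Q[(i+1)%4]) for i in range(4)])
ax=(Q[2]+Q[3]-Q[0]-Q[1])/2;a=np.arctan2(ax[1],ax[0]);h=ax/np.linalg.norm(ax)
print(np.degrees(a),Q.mean(0),"grip",Q.mean(0)-.004*h)
for u,v,z in [(80,135,.067),(29,143,.088)]:
    p,d=wray(u,v,o['tool_pos'],o['tool_rot']); print(p+d*(z-p[2])/d[2])
print(o['tool_pos'])
E
```

```text
[[ 0.5137 -0.1448  0.158 ]
 [ 0.5231 -0.1831  0.158 ]
 [ 0.408  -0.2123  0.158 ]
 [ 0.3985 -0.1729  0.158 ]] [np.float64(0.03937572212513058), np.float64(0.1186973282816461), np.float64(0.04057995181448625), np.float64(0.11852879136010643)]
-166.04061949273319 [ 0.4608 -0.1783  0.158 ] grip [ 0.4647 -0.1773  0.158 ]
[0.4442 0.1551 0.067 ]
[0.4222 0.2524 0.088 ]
[ 0.4664 -0.1729  0.2636]
```

>>> drive_tool(moves=[0,0,0,-0.001,-0.0035,-0.01,0,0,0,0,0,0,-0.035,0,0,0,0,0,0,-0.045,0,0,0,0,0,0,-0.04,0,0,0,0,0,0,-0.0225,0])

```text
t: 2.08
tool_pos: [0.4626, -0.1794, 0.1073]
tool_rot: [-3.118, -0.366, 0.006]
contact_force: [1.2, 0.8, -0.3]
opening: 0.0852
```

```bash
python3 - <<'E'
from h import *
o=ctrl.get_obs(); print(o['t'],o['tool_pos'],o['tool_rot'],o['contact_force'])
im=ctrl.get_image("wrist"); cv2.imwrite("pics/w2.png",im[:,:,::-1])
E
```

```text
2.075 [ 0.46259971 -0.17939964  0.10730457] [-3.11769199 -0.36582199  0.00602015] [ 1.17458347  0.8319934  -0.31635379]
```

View pics/w2.png

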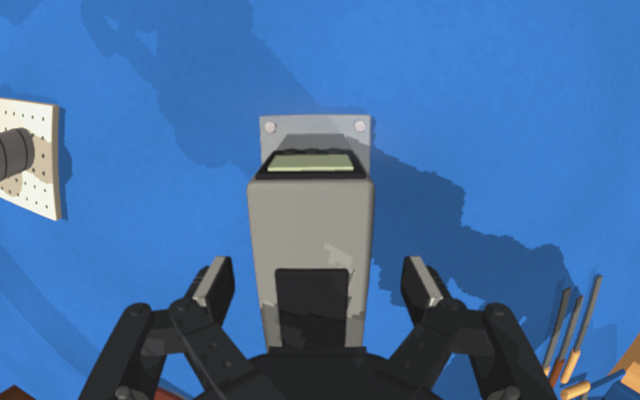

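The fingers straddle the barrel with its centre near column 311 and the finger centre near 317. That is about 2.5 mm off, and the TCP reading shows the same error. I'll correct it and then close.

>>> drive_tool(moves=[0,0,0,0.003,0.003,0.003,0,0,0,0,0,0,0,0,0,0,0,0,0,0,0.5,0,0,0,0,0,0,1,0,0,0,0,0,0,1], newtons=45)

```text
t: 2.75
tool_pos: [0.4684, -0.1764, 0.1146]
tool_rot: [3.119, 0.369, 0.002]
contact_force: [0.3, 0.6, 2.5]
opening: 0.041
```

>>> drive_tool(moves=[0,0,0,0,0,0,1,0,0,0,0,0,0,1,0,0,0,0,0,0,1,0,0,0,0,0,0,1,0,0,0,0,0,0,1])

```text
t: 3.38
tool_pos: [0.4684, -0.1764, 0.1145]
tool_rot: [3.119, 0.369, 0.001]
contact_force: [0.3, 1.0, 5.6]
opening: 0.0414
```

```bash
python3 - <<'E'
from h import *
o=ctrl.get_obs(); print(o['t'],o['q'],o['tool_pos'],o['tool_rot'],o['contact_force'],o['wrist_torque'],o['opening'])
im=ctrl.get_image("wrist"); cv2.imwrite("pics/w3.png",im[:,:,::-1])
E
```

```text
3.375 [-5.08989160e-01 -1.47174128e-01  2.00736909e+00  1.01240658e-04
  1.28048538e+00  8.26055677e-01] [ 0.46838244 -0.17637035  0.11451934] [3.11934385e+00 3.69361738e-01 1.24980326e-03] [0.34075725 0.99746355 5.58824982] [0.09536913 0.15265068 0.03266185] 0.0413630958719408
```

View pics/w3.png

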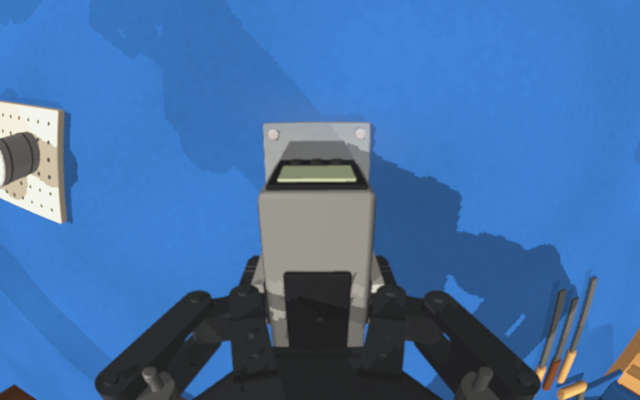

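The barrel is held, with the opening at 41 mm against a width of 42 mm. Lifting straight up.

>>> drive_tool(moves=[0,0,0,0,0,0.005,1,0,0,0,0,0,0.01,1,0,0,0,0,0,0.02,1,0,0,0,0,0,0.025,1,0,0,0,0,0,0.025,1])

```text
t: 4.05
tool_pos: [0.4676, -0.1761, 0.1993]
tool_rot: [-3.119, -0.369, 0.001]
contact_force: [-0.6, 0.1, -2.3]
opening: 0.0417
```

>>> drive_tool(moves=[0,0,0,0,0,0.03,1,0,0,0,0,0,0.03,1,0,0,0,0,0,0.02,1,0,0,0,0,0,0.01,1,0,0,0,0,0,0,1])

```text
t: 4.68
tool_pos: [0.468, -0.1763, 0.2889]
tool_rot: [3.12, 0.369, 0.0]
contact_force: [-0.0, -1.0, -1.8]
opening: 0.0413
```

```bash
python3 - <<'E'
from h import *
o=ctrl.get_obs(); print(o['t'],o['q'],o['tool_pos'],o['tool_rot'],o['contact_force'],o['wrist_torque'],o['opening'])
for n in ["wrist","scene"]:
  im=ctrl.get_image(n); cv2.imwrite(f"pics/{n}4.png",im[:,:,::-1])
E
```

```text
4.675 [-5.09083088e-01 -2.79660432e-01  1.82387738e+00 -3.35237509e-06
  1.59715366e+00  8.26124413e-01] [ 0.46803577 -0.17626222  0.28887669] [3.11969018e+00 3.69191088e-01 2.79373094e-04] [-0.02454415 -1.02119077 -1.84616713] [-0.05605048 -0.00202669  0.06620162] 0.041331949502267845
```

View pics/wrist4.png

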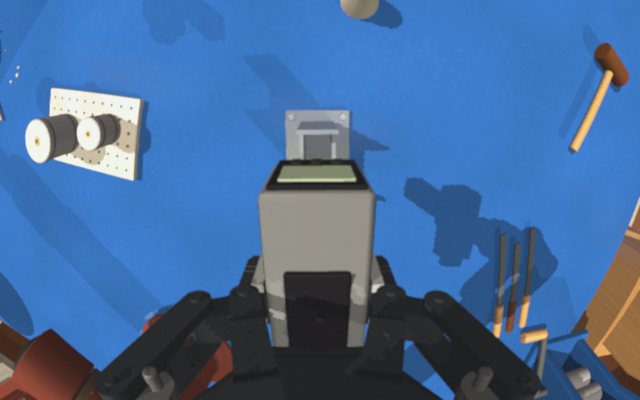

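View pics/scene4.png

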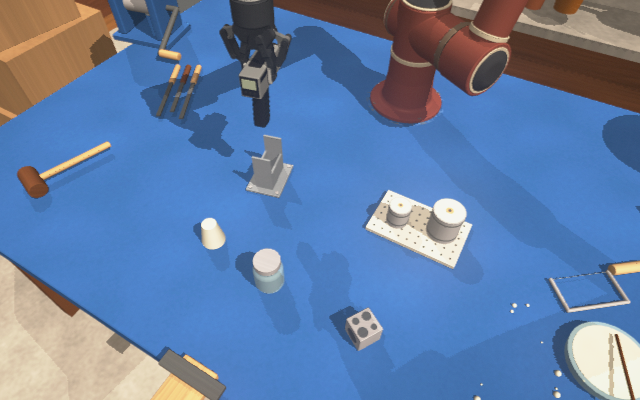

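The thermometer hangs level and clear of the holder, and the barrel sits in the wrist picture exactly as it did when gripped. Next I'll work out the final pose.

```bash
cat >> h.py <<'E'
OFF=np.array([-0.0029,0,-0.0185]) # grip in tool frame
# thermometer axes in tool: x=-tool x, z=-tool z, y=tool y
M=np.diag([-1,1,-1.])
def therm(o):
    Rm=R.from_rotvec(o['tool_rot']).as_matrix(); return o['tool_pos']+Rm@OFF, Rm@M
E
python3 - <<'E'
from h import *
np.set_printoptions(precision=4,suppress=True)
o=ctrl.get_obs(); g,Rt=therm(o); print(g,Rt[:,0])
for u in (260,374):
    p,d=wray(u,191,o['tool_pos'],o['tool_rot']); z=g[2]+.025; q=p+d*(z-p[2])/d[2]; print("back top corner in thermo", Rt.T@(q-g))
F=np.array([.4225,.2575,.089])
for u,v,z in [(95,134,.067),(38,141,.088)]:
    p,d=wray(u,v,o['tool_pos'],o['tool_rot']); print(p+d*(z-p[2])/d[2])
az=np.arctan2(F[1],F[0]); out=np.array([np.cos(az),np.sin(az),0])
a=-np.cross([0,0,1],out)
R0=R.from_rotvec(o['tool_rot'])
yaw=az-np.arctan2(-Rt[1,0],-Rt[0,0])
R1=R.from_rotvec([0,0,yaw])*R0; R2=R.from_rotvec(a*np.pi/4)*R1
G=F-.2*(R2.as_matrix()@M)[:,0]; T=G-R2.as_matrix()@OFF
print("yaw",np.degrees(yaw),"axis",a,"grip",G,"TCP",T,"d",T-o['tool_pos'])
E
```

```text
[ 0.4647 -0.1767  0.3059] [-0.9724 -0.2335  0.0017]
back top corner in thermo [-0.0551 -0.0195  0.0251]
back top corner in thermo [-0.0551  0.0193  0.0251]
[0.4449 0.1429 0.067 ]
[0.4221 0.2547 0.088 ]
yaw 17.860158269156727 axis [ 0.5204 -0.8539 -0.    ] grip [0.5435 0.3312 0.2302] TCP [0.5564 0.3391 0.2191] d [ 0.0888  0.5151 -0.0683]
```

>>> drive_tool(moves=[0,0,1,0.003,0.02,0,1,0,0,2,0.006,0.035,0,1,0,0,2,0.008,0.045,0,1,0,0,2,0.009,0.05,0,1,0,0,2,0.009,0.05,0,1])

```text
t: 5.4
tool_pos: [0.5025, 0.0253, 0.2872]
tool_rot: [-3.08, -0.614, 0.003]
contact_force: [0.3, 0.5, -1.2]
opening: 0.0416
```

>>> drive_tool(moves=[0,0,2,0.009,0.05,0,1,0,0,2,0.009,0.05,0,1,0,0,2,0.009,0.05,0,1,0,0,2,0.009,0.05,0,1,0,0,1,0.008,0.045,0,1])

```text
t: 6.02
tool_pos: [0.5464, 0.2705, 0.2868]
tool_rot: [3.023, 0.855, -0.004]
contact_force: [0.7, -1.0, -2.3]
opening: 0.0415
```

>>> drive_tool(moves=[0,0,0,0.006,0.035,0,1,0,0,0,0.004,0.025,0,1,0,0,0,0.001,0.01,0,1,0,0,0,0,0,0,1,0,0,0,0,0,0,1])

```text
t: 6.65
tool_pos: [0.5579, 0.3378, 0.2885]
tool_rot: [3.024, 0.851, -0.001]
contact_force: [-0.9, -0.7, -2.0]
opening: 0.0415
```

```bash
python3 - <<'E'
from h import *
np.set_printoptions(precision=4,suppress=True)
o=ctrl.get_obs(); print(o['t'],o['q'],o['tool_pos'],o['tool_rot'],o['contact_force'],o['opening']); g,Rt=therm(o); print(g,Rt)
for n in ["wrist","scene"]:
  im=ctrl.get_image(n); cv2.imwrite(f"pics/{n}5.png",im[:,:,::-1])
E
```

```text
6.65 [ 0.4306  0.0896  1.4796 -0.0004  1.5732  1.4525] [0.5579 0.3378 0.2885] [ 3.0236  0.8513 -0.0011] [-0.9406 -0.723  -2.0155] 0.041461177566083786
[0.5555 0.3363 0.307 ] [[-0.8531  0.5217  0.0005]
 [-0.5217 -0.8531  0.0006]
 [ 0.0008  0.0003  1.    ]]
```

View pics/wrist5.png

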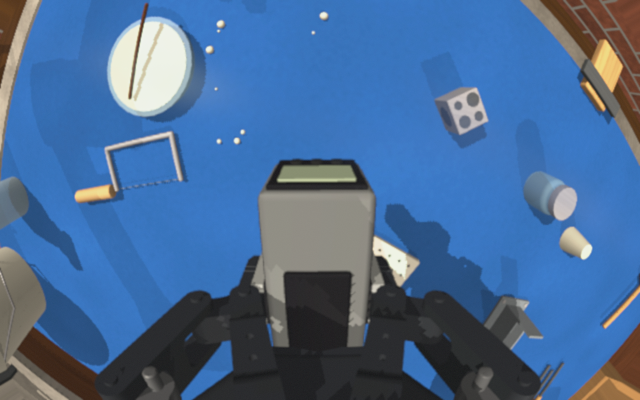

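View pics/scene5.png

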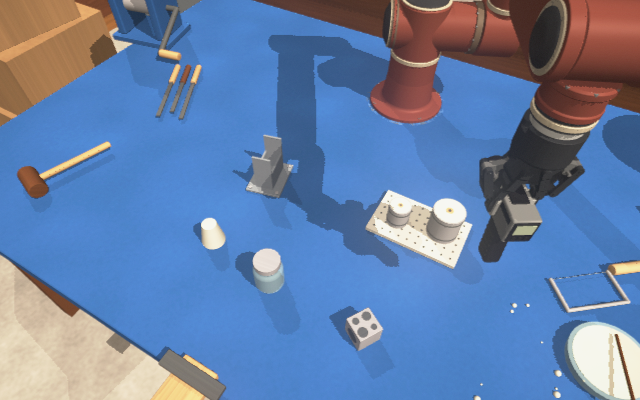

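>>> drive_tool(moves=[1.3,-2.13,0,0,0,0,1,2.6,-4.27,0,0,0,0,1,2.6,-4.27,0,0,0,0,1,2.6,-4.27,0,0,0,0,1,2.6,-4.27,0,0,0,0,1])

```text
t: 7.38
tool_pos: [0.558, 0.3379, 0.2893]
tool_rot: [-2.87, -0.808, -0.576]
contact_force: [0.4, -0.4, -2.2]
opening: 0.0416
```

>>> drive_tool(moves=[2.6,-4.27,0,0,0,0,1,2.6,-4.27,0,0,0,0,1,2.6,-4.27,0,0,0,0,1,2.6,-4.27,0,0,0,0,1,1.3,-2.13,0,0,0,0,1])

```text
t: 8.0
tool_pos: [0.5571, 0.3376, 0.2878]
tool_rot: [-2.625, -0.739, -1.087]
contact_force: [0.2, 0.6, -2.0]
opening: 0.0413
```

>>> drive_tool(moves=[0,0,0,0,0,-0.01,1,0,0,0,0,0,-0.015,1,0,0,0,0,0,-0.015,1,0,0,0,0,0,-0.01,1,0,0,0,0,0,0,1])

```text
t: 8.62
tool_pos: [0.5574, 0.3386, 0.2366]
tool_rot: [-2.626, -0.741, -1.083]
contact_force: [-0.7, -0.1, -1.7]
opening: 0.0419
```

```bash
cat > st.py <<'E'
from h import *
np.set_printoptions(precision=4,suppress=True)
o=ctrl.get_obs(); print(o['t'],o['q'],o['tool_pos'],o['tool_rot'],o['contact_force'],o['opening']); g,Rt=therm(o); print("grip",g,"x",Rt[:,0],"pitch",np.degrees(np.arcsin(-Rt[2,0])))
F=np.array([.4225,.2575,.089]); L=g+.08*Rt[:,0]; e=Rt.T@(F-L); print("face in lens frame",e)
print("shift to centre, 120 mm:", Rt@(e-[.12,0,0]), "lens",L,"butt z",(g+Rt@[-.021,0,-.118])[2])
import sys
k=sys.argv[1]
for n in ["wrist","scene","top"]:
  im=ctrl.get_image(n); cv2.imwrite(f"pics/{n}{k}.png",im[:,:,::-1])
E
python3 st.py 6
```

```text
8.625 [ 0.3814 -0.3145  2.0743  0.2031  0.6165  1.2837] [0.5574 0.3386 0.2366] [-2.6262 -0.7406 -1.0833] [-0.7216 -0.0945 -1.6659] 0.041946330778463436
grip [0.5445 0.3307 0.2477] x [-0.6046 -0.3712 -0.7048] pitch 44.80946262926899
face in lens frame [ 0.1328 -0.0015 -0.0123]
shift to centre, 120 mm: [-0.0011  0.001  -0.0178] lens [0.4962 0.301  0.1913] butt z 0.1787875814219162
```

View pics/wrist6.png

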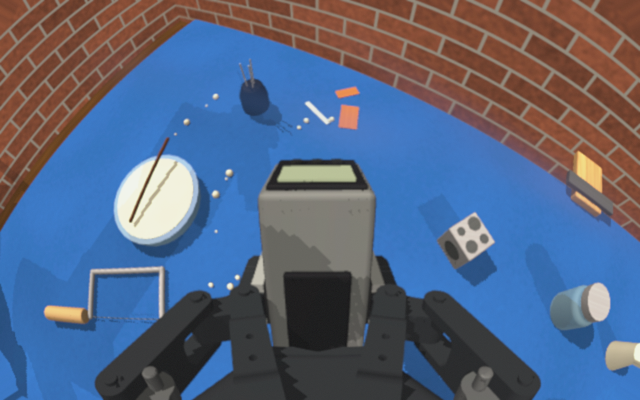

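View pics/scene6.png

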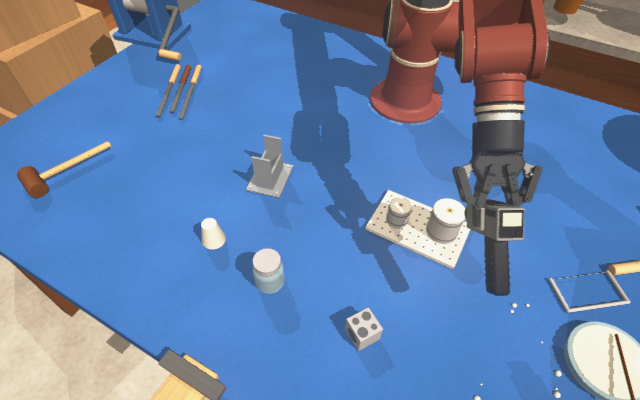

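View pics/top6.png

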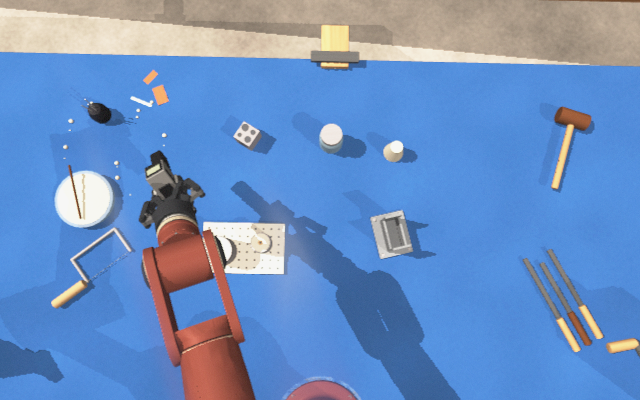

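>>> drive_tool(moves=[0,0,0,-0.001,0.001,-0.006,1,0,0,0,0,0,-0.008,1,0,0,0,0,0,-0.004,1,0,0,0,0,0,0,1,0,0,0,0,0,0,1])

```text
t: 9.4
tool_pos: [0.5571, 0.3398, 0.221]
tool_rot: [-2.624, -0.74, -1.088]
contact_force: [-0.1, 0.5, -2.2]
opening: 0.0415
```

```bash
python3 st.py 7; python3 - <<'E'
import cv2
im=cv2.imread("pics/scene7.png")
cv2.imwrite("pics/s7c.png",cv2.resize(im[160:300,410:550],None,fx=4.2,fy=4.2,interpolation=cv2.INTER_CUBIC))
E
```

```text
9.4 [ 0.3842 -0.2983  2.0899  0.2103  0.5813  1.2759] [0.5571 0.3398 0.221 ] [-2.6241 -0.7401 -1.088 ] [-0.1357  0.4791 -2.2177] 0.04151322705307914
grip [0.5442 0.3319 0.232 ] x [-0.6024 -0.3701 -0.7072] pitch 45.005903262093994
face in lens frame [ 0.122  -0.0003 -0.0002]
shift to centre, 120 mm: [-0.0012 -0.0004 -0.0016] lens [0.496  0.3023 0.1754] butt z 0.1634315933766885
```

View pics/s7c.png

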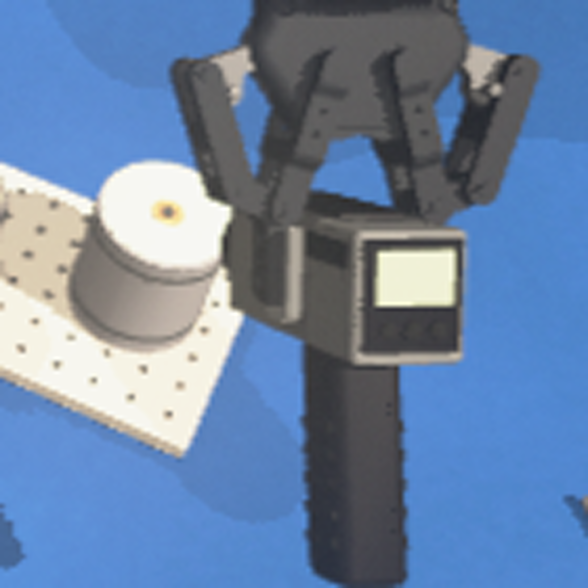

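The crop shows the screen (rear) end of the barrel with corners at (358,232), (465,230), (463,360) and (357,362). The flask and its sprue hole are untouched. I'll check the modelled pose against these corners.

```bash
python3 - <<'E'
from h import *
np.set_printoptions(precision=1,suppress=True)
o=ctrl.get_obs(); g,Rt=therm(o); print(o['t'],abs(o['dq']).max())
P=[(-.056,-.021,.025),(-.056,.021,.025),(-.056,.021,-.025),(-.056,-.021,-.025),(-.021,0,-.118)]
p=proj("scene",[g+Rt@np.array(q) for q in P]); print((p-[410,160]+.4)*4.2)
print((proj("scene",[.4225,.2575,.089])-[410,160]+.4)*4.2)
E
```

```text
9.55 0.0012622617579011312
[[469.7 228.8]
 [354.2 230.7]
 [350.1 367.5]
 [464.7 365.4]
 [356.4 583.6]]
[[165.9 211.5]]
```

```bash
python3 - <<'E'
from station import ctrl
print(ctrl.finish_job()); print(ctrl.get_obs()['t'])
E
```

```text
the job is handed in; nothing more can be done
None
the job is handed in; nothing more can be done
```

The job is handed in, with the thermometer still held in the air and aimed at the larger flask. I gripped its barrel at 45 N, lifted it about 175 mm straight up, which cleared the holder, carried it over to the larger flask and tipped its nose down.

**Aim:** the last check put the nose 45.0° below level, the face centre 122 mm ahead of the lens and less than 1 mm off the line of sight. Those figures combine the measured arm pose with the flask position found in the pictures.

**Cross-check:** the barrel's rear face as modelled fell within about 1–2 pixels (2–4 mm) of the scene picture, and the sprue hole within half a pixel. The wrist camera's earlier view of the large flask, near the edge of its picture, read 3–5 mm less in y than the other two cameras. I went with the other two, and the difference is within the 20 mm tolerance.

**Holding still:** joint speeds were about 0.001 rad/s, the opening held at 41.5 mm and the handle end was about 163 mm above the bench. In the pictures after the tilt, the flasks and bystanders appeared to stand where they started. The force readings showed no contact. The clock stood at about 9.6 s of the 42 s allowed.

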